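# Release the stuck label cassette

## Task

The label cassette is locked down in the label printer. Take the release rod out of its wooden block, push it down through the slot in the printer's top to feel for the hidden latch tab, and press the tab gently (it snaps if forced) until the cassette has risen all the way. Then hang the rod back in its block, fully home and let go, without disturbing the other things on the bench.

Things in the scene. Friction and masses are not known exactly. Their poses are not given: they have to be found in the camera images.
- printer: grey label printer, 160 (x) x 200 (y) x 100 mm high, fixed to the bench, turned by up to 0.4 rad. Origin: centre of its underside; x and y along its sides, z up. Open well with the cassette on its +y half, release slot on its -y half.
- slot (a point): centre of the release slot, level with the printer's flat top (100 mm up), axes as the printer's. Slot 34 mm (x) by 12 mm (y) through a 12 mm top plate, hollow below. Under it the hidden latch tab: level pad 14 x 14 mm, centred in y, its centre -9 to +9 mm along x, its upper face 27 to 47 mm below the printer's top (not measured). Beside the tab a rod meets nothing down to 68 mm below the top.
- slot_end (a point): the slot's +x end, 17 mm from its centre, at the printer's top. The tab under the slot goes down against a spring: 2.5 N at first touch, 7 N at its firm stop 9 mm farther down; latch friction adds up to 3 N. It unlatches after 6 to 8 mm of travel and must be kept down 1 to 2 s while the cassette rises. Printer and tab break if the rod pushes on them with over 24 N.
- cassette: grey label cassette, 70 x 89 x 56 mm, 0.2 kg, loose in the well, 1.5 mm clearance. Origin: centre of its underside, 39 mm above the printer's origin when locked (top 5 mm below the printer's top). Unlatched, a slow spring lifts it by 20 mm (top 15 mm proud). If the tab is let up early it catches half-way, 9 mm up, and the tab must be pressed again.
- rod: release rod, 0.1 kg, upright in its block. Origin: centre of its lower tip; z along the rod towards the handle. Round steel shaft 8 mm thick from 0 to 95 mm, collar 26 mm across from 95 to 99 mm, round wooden handle 18 mm thick from 99 to 169 mm.
- grip (a point): middle of the rod's handle, on its axis, 134 mm above the tip; axes as the rod's
- block: square wooden block 60 x 60 x 105 mm, fixed to the bench. Origin: centre of its underside. A round hole 14 mm across, 100 mm deep, in the middle of its top; the rod hangs in it with its collar on the block's top, tip 10 mm above the bench.
- mug: white mug, 80 mm across, 92 mm tall; leave alone. Origin: centre of its underside
- glue: white bottle, 60 mm across, 150 mm tall; leave alone. Origin: centre of its underside
- tape: roll of paper tape, 100 mm across, 48 mm tall, standing on its flat face; leave alone. Origin: centre of its underside
- stapler: black stapler, 130 x 36 x 45 mm; leave alone. Origin: centre of its underside
- marker: black marker pen lying down, 16 mm thick; leave alone. Origin: centre of the pen
- book_red: lower book of a stack of two, 200 x 130 x 32 mm; leave alone. Origin: centre of its underside
- book_green: upper book of the stack, 180 x 120 x 26 mm; leave alone. Origin: centre of its underside
Not all that is in view belongs to the job. Leave any green or orange look-alike of the rod alone.

How it is judged:
By the outcome, as a careful person would: the job done as asked, in the order asked, and still so for the second after the job is handed in, with the robot touching nothing.
It also fails if it takes over 69 s, if anything falls off the work surface, if the arm or the gripper's body presses on something with over 40 N, if the wrist force passes 120 N, or if a joint passes its speed limit or range.

## Robot

A 6-joint arm with a two-finger parallel gripper is mounted at the origin on the work surface. World frame = base frame: x ahead of the robot, y to its left, z up, the work surface at z = 0. Lengths are in mm, angles in rad, forces in N, time in s.
With the tool pointing down it reaches from about 400 to 925 mm from the base axis. Payload 12.5 kg.
Tool frame: the origin (TCP) lies between the finger pads; the fingertips stand 14 mm ahead of it and the grasp point (between the pads) lies 5 mm behind it; x points along the fingers, y is the direction in which the jaws open and shut, and the axes are right-handed (so a half turn about x gives the same grasp; the last joint's range is limited). The gripper opens to 95 mm and grips with 3 to 60 N. Pads are 20 mm wide; open, the fingers measure 119 mm over their backs; the gripper's body (75 mm by 180 mm) begins 59 mm behind the grasp point.
Start: joints at [1.177, 0.491, 1.559, -0, 1.092, -0.106], TCP at [177.384, 599.316, 228.661] pointing down, gripper open.
Joint ranges: [-3.1, 3.1], [-0.84, 2.19], [0.05, 2.79], [-1.13, 4.28], [0.06, 2.93], [-2.69, 2.69]. Speed limits (rad/s): [2.22, 2.22, 2.79, 3.14, 3.14, 3.14].

## Interface

Orientations are given as [roll, pitch, yaw] about the fixed x, y, z axes, in that order (R = Rz(yaw) Ry(pitch) Rx(roll)).
In Python, from cell import env, cams gives the robot as it stands.
- The arm moves only by the tool carry_out, never from a script. Its arguments are lists of equal length, an entry for each row: "grip": the closure, from -1 (fully open) to 1 (shut); "linear": the shift along the tool's x, y, z scaled (see below), a list of three; "turn": the turn about the tool's x scaled (see below). In form: {"grip": [grip, ...], "linear": [[tx, ty, tz], ...], "turn": [turn, ...]}. A call has 1 to 5 rows; each row shifts and turns the commanded pose from where the row before left it, along the tool's axes as they then stand; what a row does not reach is not made up. The controller multiplies each number of a shift by 0.5 m and each number of a turn by 180 degrees. A row lasts 1/10 s, in which the tool goes at most 50 mm and 8.59 degrees, less where a joint would pass 70% of its speed; a pose out of reach is approached as far as the arm can. A call with a number of a shift or a turn outside -1 to 1 is refused whole. A call with a gripper value outside its range is refused whole. The fingers move at their own pace and stop on an object; the grip force is fixed at half the most. Time passes only in rows, so rows that do not move let the fingers close. It gives the time, the measured TCP pose, the force and the opening at its end, in the units of the state.
- env.state(): the state, without advancing time (a new reading comes with each control period).
- cams.read_camera(name): name is "scene" or "side" or "wrist"; returns the picture (420x560x3 uint8, blue, green, red); there is no depth.
- cams.camera_info(name): a dict with "fx", "fy", "cx", "cy" (pixels), "dist" ([k1, k2, p1, p2, k3] as OpenCV has them; the pictures are not rectified), "view" (4x4, takes a point from world to camera coordinates). Camera axes: x right, y down, z forward; pixel columns grow to the right and rows downward; lengths in mm; the calibration is good to about 2 mm. A picture is of the moment at which its call begins: read the wrist's pose just before it. camera_info takes no time and is no camera call; for the wrist camera it gives the pose at the moment of the call.
- env.job_done(): hands the job in, once; it reports no verdict.
The state is a dict: "t": time; "joints": joint angles; "qvel": joint speeds; "tau": joint torques, N m; "eef_pos": TCP position; "tcp_rot": TCP orientation; "ft_force": force on the tool from outside, world axes, zero at the start; "moment": the same for the moment, N m; "opening": opening from 0.0 (shut) to 1.0 (fully open).
Only numpy, scipy, OpenCV 4.12 (cv2) and the standard library are available. Lean on these libraries where they do the work, as an engineer would, in place of code of your own. Each camera call takes 0.05 s, during which the arm holds its last target. There are 200 camera calls.

## Working session

There is one attempt and no reset: what is moved stays moved. The work goes in short steps, Python scripts to look and compute and a tool call to move; the robot and the scene stay as the last step left them, time stands still between calls to the robot, and variables do not carry over. Pictures are saved under pics/ and viewed, about 8 in all and at most 12, crops included, and the job is handed in when it is done.

Besides the shell and the picture viewer there is one more tool, called after "Emit:" as name(argument=value, ...) on one line, values as JSON. carry_out: Moves the arm, as the interface text tells. Shifts and turns lie within -1 to 1; 1 stands for 0.5 m of shift or 180 degrees of turn. Its arguments: {"type":"object","properties":{"grip":{"type":"array"},"linear":{"type":"array"},"turn":{"type":"array"}},"required":["grip","linear","turn"]}

```bash
mkdir -p pics; ls
cat > h.py <<'E'
import numpy as np, cv2
from cell import env, cams
def K(i): return np.array([[i['fx'],0,i['cx']],[0,i['fy'],i['cy']],[0,0,1.]])
def ray(i,uv):
    p=cv2.undistortPoints(np.array([[uv]],float),K(i),np.array(i['dist'],float))[0,0]
    V=np.array(i['view']);R=V[:3,:3];d=R.T@np.array([p[0],p[1],1]);return -R.T@V[:3,3],d
def onz(i,uv,z):
    o,d=ray(i,uv);return o+d*(z-o[2])/d[2]
def proj(i,P):
    V=np.array(i['view']);return cv2.projectPoints(np.array(P,float).reshape(-1,1,3),cv2.Rodrigues(V[:3,:3])[0],V[:3,3],K(i),np.array(i['dist'],float))[0][:,0]
def two(a,b):
    (o,d),(p,e)=a,b;d=d/np.linalg.norm(d);e=e/np.linalg.norm(e)
    s=np.linalg.lstsq(np.c_[d,-e],p-o,rcond=None)[0];q=o+d*s[0];r=p+e*s[1];return (q+r)/2,np.linalg.norm(q-r)
E
python3 - <<'E'
from h import *
import pickle
I={}
for n in("scene","side","wrist"):
    I[n]=cams.camera_info(n);im=cams.read_camera(n);cv2.imwrite(f'pics/{n}0.png',im)
    print(n,ray(I[n],(280,210)))
pickle.dump(I,open('I.pkl','wb'));print(env.state())
a=cv2.imread('pics/scene0.png');b=cv2.imread('pics/side0.png')
E
```

```text
pics
scene (array([988.04200657, 335.40609753, 884.9882295 ]), array([-0.42593373, -0.33033142, -0.84247553]))
side (array([ 323.25893086, -510.88372528,  802.68842223]), array([ 0.28120163,  0.54602146, -0.78938623]))
wrist (array([110.58891527, 618.50347205, 382.97278295]), array([ 0.24137724, -0.070468  , -0.96787989]))
{'t': 0.15, 'joints': array([ 1.17738658e+00,  4.91399310e-01,  1.55929955e+00,  4.46478128e-06,
        1.09171124e+00, -1.05554430e-01]), 'qvel': array([-0.00161318, -0.00214513, -0.00166187, -0.00100138,  0.00076345,
       -0.00299145]), 'tau': array([ 2.01702598e-03, -6.12895560e+01, -2.58281386e+01,  6.92757173e-02,
        4.73191857e-02, -7.72123008e-05]), 'eef_pos': array([177.32202551, 599.14698485, 228.21293393]), 'tcp_rot': array([-1.68119564,  1.56997888, -1.96905302]), 'ft_force': array([ 0.87767374, -0.00647142,  0.03969078]), 'moment': array([-0.07093074,  0.00853444, -0.06369092]), 'opening': 0.9985942589410501}
```

View pics/scene0.png

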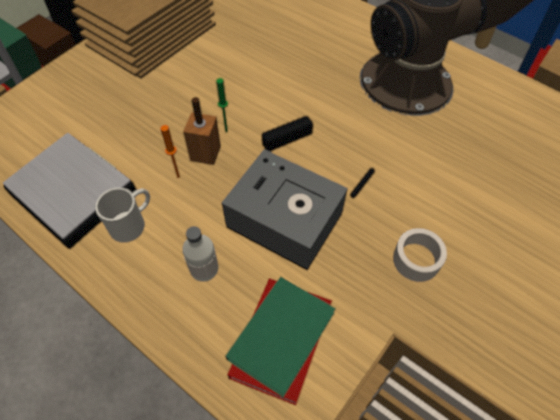

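View pics/side0.png

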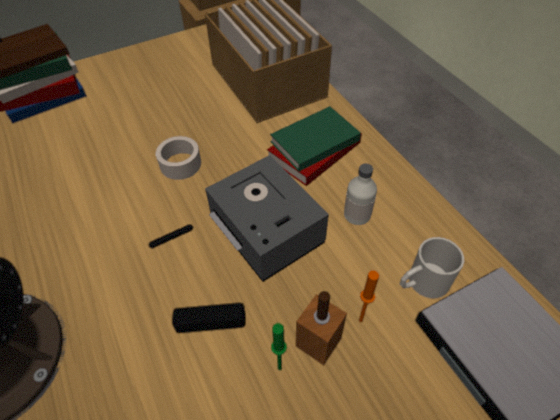

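Scene view: candidates for the rod are the brown handle in the block (scene 198,110; side 323,305), the green look-alike (222,100; 278,335) and the orange one (168,145; 371,285). I choose the brown one in the block. The slot is near scene (260,183), side (283,221).

Run:
```python
from h import *
a=cv2.imread('pics/scene0.png');b=cv2.imread('pics/side0.png')
def c(im,u,v,w=80,h=60):return cv2.resize(im[v-h//2:v+h//2,u-w//2:u+w//2],(400,300),interpolation=cv2.INTER_CUBIC)
m=np.vstack([np.hstack([c(a,200,125),c(b,322,320)]),np.hstack([c(a,265,180),c(b,280,225)])])
m=cv2.convertScaleAbs(m,alpha=1.5)
cv2.imwrite('pics/crop1.png',m)
```

```text
(no output)
```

View pics/crop1.png

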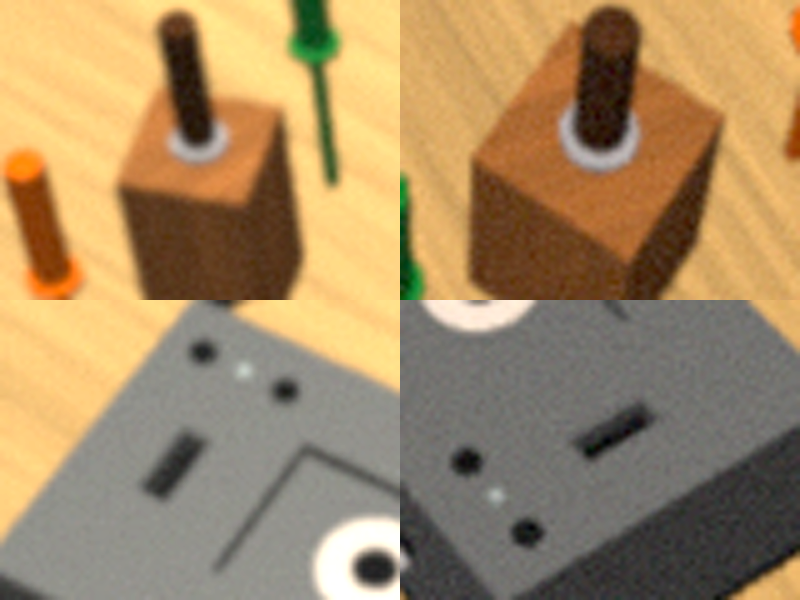

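Run:
```python
from h import *
import pickle
I=pickle.load(open('I.pkl','rb'));S,D=I['scene'],I['side']
for n,a,b,z in [('top',(195.4,100),(324.4,295),179),('collar',(199.6,122.6),(322,317),109),('slot',(260,182.8),(283,221.4),100),('e1',(264.5,177),(289.6,217),100),('e1',(264.5,177),(276.4,225.2),100),('e2',(255.4,188.8),(289.6,217),100),('reel',(300,203.6),(255.5,191.5),95)]:
    print(n,*[np.round(x,1) for x in (*two(ray(S,a),ray(D,b)),onz(S,a,z),onz(D,b,z))])
print('block S',[onz(S,(160+x/5,95+y/5),105).round(0)[:2] for x,y in((155,88),(283,107),(243,207),(120,185))])
print('block D',[onz(D,(282+x/5,290+y/5),105).round(0)[:2] for x,y in((322,118),(230,258),(72,158))])
print('printer D near corners',[onz(D,uv,100).round(0)[:2] for uv in((208,192),(271,161),(326,213),(263,255))])
R=cv2.Rodrigues
from scipy.spatial.transform import Rotation as Ro
print(Ro.from_euler('xyz',env.state()['tcp_rot']).as_matrix().round(3))
for n,z in[('green',(222,80)),('orange',(165,128))]: print(n,onz(S,z,150))
W=cams.camera_info('wrist');V=np.array(W['view']);print(W['fx'],np.round(V,3))
```

```text
top [ 526.2 -251.7  176.7] 4.4 [ 526.  -248.5  179. ] [ 527.2 -254.1  179. ]
collar [ 525.2 -253.9  105.5] 4.9 [ 525.4 -249.7  109. ] [ 526.1 -256.7  109. ]
slot [564.9 -47.8  96.4] 5.0 [564.7 -44.7 100. ] [565.5 -51.9 100. ]
e1 [566.8 -47.9 113.5] 27.4 [547.7 -46.8 100. ] [581.7 -48.8 100. ]
e1 [548.9 -49.8  97.3] 6.2 [547.7 -46.8 100. ] [550.3 -53.7 100. ]
e2 [581.6 -45.2  96.5] 3.6 [582.  -42.5 100. ] [581.7 -48.8 100. ]
reel [553.4  46.4  94.3] 3.5 [552.2  47.5  95. ] [554.4  44.5  95. ]
block S [array([ 513., -289.]), array([ 486., -236.]), array([ 540., -209.]), array([ 564., -260.])]
block D [array([ 565., -269.]), array([ 514., -295.]), array([ 487., -242.])]
printer D near corners [array([468.,  86.]), array([619., 101.]), array([648., -74.]), array([ 498., -101.])]
[[-0.     0.284  0.959]
 [-0.001  0.959 -0.284]
 [-1.    -0.001 -0.   ]]
green [ 424.13137878 -269.49195793  150.        ]
orange [ 605.31770226 -265.55245949  150.        ]
366.3396203819074 [[ 2.8500e-01  9.5900e-01 -2.0000e-03 -6.2383e+02]
 [ 9.2900e-01 -2.7500e-01  2.4800e-01 -2.7486e+01]
 [ 2.3700e-01 -7.2000e-02 -9.6900e-01  3.8936e+02]
 [ 0.0000e+00  0.0000e+00  0.0000e+00  1.0000e+00]]
```

Crop: the brown handle with silver collar is clearly the rod in the block; the slot is clear on the grey top. Estimates: rod axis ≈ (526,-253), slot ≈ (565,-48), printer yaw ≈ 0.12, and the heights match. Setting out now.

```bash
cat >> h.py <<'E'
from scipy.spatial.transform import Rotation as Ro
def to(tgt,p=None,yaw=None):
    s=env.state();p=s['eef_pos'] if p is None else np.array(p,float)
    R=Ro.from_euler('xyz',s['tcp_rot']).as_matrix()
    if yaw is not None:
        c,n=np.cos(yaw),np.sin(yaw);R=np.array([[0,-n,c],[0,c,n],[-1,0,0]])
    d=R.T@(np.array(tgt,float)-p)/500;return d.round(4),np.linalg.norm(d)
E
python3 - <<'E'
from h import *
print(to((480,350,255)));print(to((540,100,255),(480,350,255),.125));print(to((526,-253,255),(540,100,255),.125))
E
```

```text
(array([-0.0534, -0.306 ,  0.7219]), np.float64(0.7858898732223301))
(array([ 0.    , -0.5111,  0.0567]), np.float64(0.5141984052872977))
(array([ 0.    , -0.697 , -0.1158]), np.float64(0.7065550226273959))
```

Emit:
carry_out(grip=[-1,-1,-1], linear=[[0,0,0],[0,0,0],[0,0,0]], turn=[-0.045,-0.045,-0.044])

```text
t: 0.45
eef_pos: [177.3, 599.2, 228.4]
tcp_rot: [-2.119, 1.57, -1.98]
ft_force: [-0.5, -0.7, 0.0]
opening: 1.002
```

Emit:
carry_out(grip=[-1,-1,-1,-1,-1], linear=[[-0.007,-0.07,0.067],[-0.007,-0.07,0.067],[-0.007,-0.07,0.067],[-0.007,-0.07,0.067],[-0.007,-0.07,0.067]], turn=[0,0,0,0,0])

```text
t: 0.95
eef_pos: [367.8, 446.7, 246.2]
tcp_rot: [-2.665, 1.571, -2.531]
ft_force: [0.3, 0.9, 0.3]
opening: 1.0
```

Emit:
carry_out(grip=[-1,-1,-1,-1,-1], linear=[[-0.007,-0.07,0.067],[-0.007,-0.07,0.067],[-0.007,-0.07,0.067],[0,-0.095,0.01],[0,-0.095,0.01]], turn=[0,0,0,0,0])

```text
t: 1.45
eef_pos: [503.4, 262.7, 256.1]
tcp_rot: [-2.988, 1.57, -2.854]
ft_force: [0.7, 0.2, -0.5]
opening: 1.003
```

Emit:
carry_out(grip=[-1,-1,-1,-1,-1], linear=[[0,-0.095,0.01],[0,-0.095,0.01],[0,-0.095,0.01],[0,-0.095,-0.016],[0,-0.095,-0.016]], turn=[0,0,0,0,0])

```text
t: 1.95
eef_pos: [533.0, 27.1, 256.4]
tcp_rot: [2.662, 1.57, 2.795]
ft_force: [0.2, 0.3, -0.6]
opening: 1.0
```

Emit:
carry_out(grip=[-1,-1,-1,-1,-1], linear=[[0,-0.095,-0.016],[0,-0.095,-0.016],[0,-0.095,-0.016],[0,-0.095,-0.016],[0,0,0]], turn=[0,0,0,0,0])

```text
t: 2.45
eef_pos: [526.4, -168.3, 256.2]
tcp_rot: [-1.923, 1.57, -1.795]
ft_force: [0.4, -0.1, 0.5]
opening: 1.0
```

Run:
```python
from h import *
print(env.state()['eef_pos'],to((526,-253,250)))
```

```text
[ 526.37366351 -168.31876149  256.22200324] (array([ 0.0126, -0.1679, -0.0224]), np.float64(0.1698206713409799))
```

Emit:
carry_out(grip=[-1,-1,-1,-1], linear=[[0.006,-0.084,-0.011],[0.006,-0.084,-0.011],[0,0,0],[0,0,0]], turn=[0,0,0,0])

```text
t: 2.85
eef_pos: [526.8, -248.3, 250.1]
tcp_rot: [2.187, 1.57, 2.319]
ft_force: [-1.1, 0.3, 0.6]
opening: 1.001
```

Run:
```python
from h import *
import pickle
s=env.state();W=cams.camera_info('wrist');im=cams.read_camera('wrist');cv2.imwrite('pics/w1.png',im)
pickle.dump(W,open('W1.pkl','wb'));print(s['eef_pos'],s['tcp_rot'],proj(W,[(526,-253,179),(526,-253,109)]))
```

```text
[ 526.7656263  -248.33912799  250.09115041] [2.18730008 1.5696     2.31906432] [[272.80721615 224.57338522]
 [274.17359979 200.16016058]]
```

View pics/w1.png

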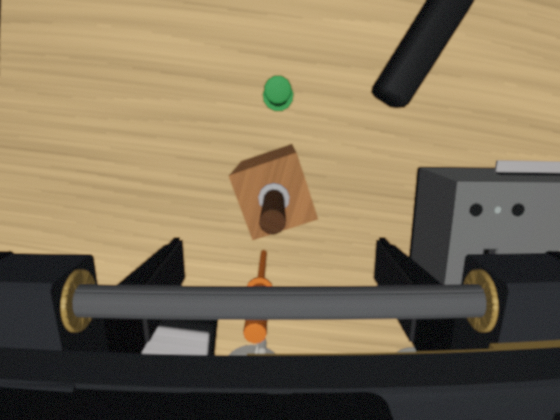

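Wrist view: handle top at about (272,222), collar (274,197), which agrees with the prediction within ~3 px. Green (278,92) and orange (258,315) are well clear of the fingers.

Run:
```python
from h import *
import pickle
W=pickle.load(open('W1.pkl','rb'));im=cv2.imread('pics/w1.png').astype(int)
c=im[170:250,240:310];sat=c.max(2)-c.min(2)
m=((sat<45)&(c.sum(2)>300)).astype(np.uint8);n,l,st,ce=cv2.connectedComponentsWithStats(m);print('collar',[(st[k]+[240,170,0,0,0]) for k in range(1,n) if st[k,4]>20])
m=(c.sum(2)<150).astype(np.uint8);n,l,st,ce=cv2.connectedComponentsWithStats(m);print('handle',[(st[k]+[240,170,0,0,0],ce[k]+[240,170]) for k in range(1,n) if st[k,4]>20])
print(onz(W,(272,221.5),179),onz(W,(274,197.5),109))
print(to((526,-253,138)))
```

```text
collar [array([258, 183,  32,  25, 321])]
handle [(array([262, 191,  23,  26, 365]), array([273.55068493, 202.31506849]))]
[ 524.02342774 -253.77492175  179.        ] [ 523.77884012 -253.4306082   109.        ]
(array([ 0.2247, -0.0107, -0.0031]), np.float64(0.22499238171278169))
```

Emit:
carry_out(grip=[-1,-1,-1,-1,-1], linear=[[0,-0.01,-0.006],[0.07,0,0],[0.08,0,0],[0.072,0,0],[0,0,0]], turn=[0,0,0,0,0])

```text
t: 3.4
eef_pos: [523.1, -251.9, 136.1]
tcp_rot: [2.433, 1.564, 2.567]
ft_force: [-0.4, 0.6, -0.2]
opening: 1.0
```

Emit:
carry_out(grip=[1,1,1,1,1], linear=[[0,0,0],[0,0,0],[0,0,0],[0,0,0],[0,0,0]], turn=[0,0,0,0,0])

```text
t: 3.9
eef_pos: [524.9, -253.7, 140.4]
tcp_rot: [-0.604, 1.57, -0.471]
ft_force: [-0.1, -0.8, -0.5]
opening: 0.635
```

Emit:
carry_out(grip=[1,1,1,1,1], linear=[[0,0,0],[0,0,0],[0,0,0],[0,0,0],[0,0,0]], turn=[0,0,0,0,0])

```text
t: 4.4
eef_pos: [524.7, -253.6, 139.5]
tcp_rot: [1.763, 1.571, 1.896]
ft_force: [-0.8, -0.1, -0.6]
opening: 0.216
```

Emit:
carry_out(grip=[1,1,1,1,1], linear=[[0,0,0],[0,0,0],[0,0,0],[0,0,0],[0,0,0]], turn=[0,0,0,0,0])

```text
t: 4.9
eef_pos: [524.7, -253.6, 139.6]
tcp_rot: [2.019, 1.571, 2.152]
ft_force: [-0.3, 0.5, -1.7]
opening: 0.183
```

Emit:
carry_out(grip=[1,1,1,1,1], linear=[[-0.03,0,0],[-0.06,0,0],[-0.06,0,0],[-0.06,0,0],[-0.04,0,0]], turn=[0,0,0,0,0])

```text
t: 5.4
eef_pos: [524.9, -253.7, 266.8]
tcp_rot: [-0.651, 1.569, -0.518]
ft_force: [-0.3, -0.4, -1.2]
opening: 0.186
```

Run:
```python
from h import *
s=env.state();p=s['eef_pos'];print(s)
W=cams.camera_info('wrist')
print(proj(W,[p+[0,0,5-134],p+[0,0,5-39],p+[0,0,5+35]]))
print(to((560,-48,264)))
```

```text
{'t': 5.4, 'joints': array([-5.63539340e-01,  3.93876826e-01,  1.61657194e+00,  1.00466188e-04,
        1.12914686e+00, -2.26760960e+00]), 'qvel': array([ 2.00360819e-04, -1.72621959e-01, -2.45942241e-01,  3.88160100e-04,
        4.32031805e-01,  1.58300548e-03]), 'tau': array([ 4.22646326e-02, -5.52058375e+01, -2.59380788e+01, -7.35054072e-02,
       -3.77779668e-01,  1.64419533e-03]), 'eef_pos': array([ 524.9219396 , -253.71171865,  266.76913501]), 'tcp_rot': array([-0.65132119,  1.56879723, -0.5180901 ]), 'ft_force': array([-0.27570483, -0.35801125, -1.1765958 ]), 'moment': array([ 0.01067369, -0.02008567, -0.03135915]), 'opening': 0.18580502890961703}
[[280.06756237 204.92437659]
 [280.20978309 246.49651987]
 [280.45308961 319.3319867 ]]
(array([0.0053, 0.3985, 0.1242]), np.float64(0.41739884819474055))
```

Emit:
carry_out(grip=[1,1,1,1,1], linear=[[0,0.066,0.022],[0,0.066,0.022],[0,0.066,0.022],[0,0.066,0.022],[0,0.066,0.022]], turn=[0,0,0,0,0])

```text
t: 5.9
eef_pos: [557.3, -81.4, 264.7]
tcp_rot: [0.646, 1.571, 0.779]
ft_force: [0.2, 0.5, -1.0]
opening: 0.183
```

Emit:
carry_out(grip=[1,1,1,1,1], linear=[[0,0.067,0.024],[0.02,0,0],[0,0,0],[0,0,0],[0,0,0]], turn=[0,0,0,0,0])

```text
t: 6.4
eef_pos: [564.7, -49.0, 254.8]
tcp_rot: [-0.578, 1.571, -0.446]
ft_force: [-0.1, 0.0, -1.8]
opening: 0.188
```

Run:
```python
from h import *
import pickle
s=env.state();W=cams.camera_info('wrist');I={'wrist':W}
for n in('wrist','scene','side'):
    if n!='wrist':I[n]=cams.camera_info(n)
    cv2.imwrite(f'pics/{n}2.png',cams.read_camera(n))
pickle.dump((I,s),open('I2.pkl','wb'));p=s['eef_pos'];print(p,s['tcp_rot'])
tip=p+[0,0,-129.6]
def c(n,w,h,uv=None):
    im=cv2.imread(f'pics/{n}2.png');u,v=map(int,proj(I[n],[tip-[0,0,20]])[0]);x,y=max(0,u-w//2),max(0,v-h//2);print(n,x,y,proj(I[n],[tip,(565,-48,100)]).round(1).tolist());return im[y:y+h,x:x+w]
A=cv2.resize(c('wrist',160,120),(800-0,600),interpolation=cv2.INTER_CUBIC)
B=cv2.resize(c('scene',80,60),(400,300),interpolation=cv2.INTER_CUBIC);C=cv2.resize(c('side',80,60),(400,300),interpolation=cv2.INTER_CUBIC)
o=np.vstack([np.hstack([cv2.resize(A,(400,300)),np.zeros((300,400,3),np.uint8)]),np.hstack([B,C])])
cv2.imwrite('pics/crop2.png',cv2.convertScaleAbs(o,alpha=1.5))
```

```text
[564.73041485 -48.97789779 254.80083906] [-0.57779312  1.57061939 -0.44586072]
wrist 199 139 [[279.8, 205.0], [280.9, 198.5]]
scene 218 150 [[258.0, 174.3], [258.7, 182.1]]
side 241 188 [[281.8, 212.5], [281.8, 220.1]]
```

View pics/crop2.png

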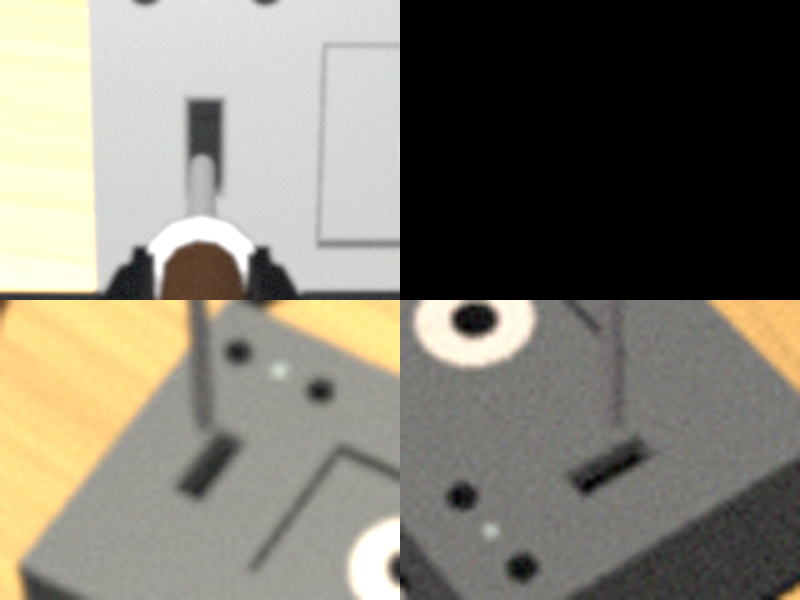

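Wrist crop: the tip (280,202 full-frame) is above the slot, whose centre is about (281,197) and edges 274 to 288. The side views agree, and the yaw is aligned.

Run:
```python
from h import *
import pickle
I,s=pickle.load(open('I2.pkl','rb'));W=I['wrist']
c=onz(W,(281,197),100);print(c,onz(W,(281,177.8),100),onz(W,(281,216.2),100))
print('tip ray',onz(W,(279.8,202.2),125.2))
p=s['eef_pos'];print(to((c[0],c[1],p[2])))
```

```text
[563.68100561 -48.06575613 100.        ] [547.02558209 -50.28644075 100.        ] [580.77113119 -45.78628417 100.        ]
tip ray [562.4830907  -49.30452351 125.2       ]
(array([ 0.0001,  0.0016, -0.002 ]), np.float64(0.0025283538629827526))
```

Emit:
carry_out(grip=[1,1,1,1,1], linear=[[0,0.002,0],[0.02,0,0],[0.02,0,0],[0.006,0,0],[0,0,0]], turn=[0,0,0,0,0])

```text
t: 7.05
eef_pos: [564.4, -46.9, 230.7]
tcp_rot: [2.75, 1.569, 2.884]
ft_force: [0.3, -0.3, -1.3]
opening: 0.184
```

Emit:
carry_out(grip=[1,1,1], linear=[[0.003,0,0],[0.003,0,0],[0,0,0]], turn=[0,0,0])

```text
t: 7.35
eef_pos: [564.6, -47.0, 228.6]
tcp_rot: [0.457, 1.571, 0.59]
ft_force: [-0.7, -0.2, -1.0]
opening: 0.186
```

Emit:
carry_out(grip=[1,1,1], linear=[[0.003,0,0],[0.003,0,0],[0,0,0]], turn=[0,0,0])

```text
t: 7.65
eef_pos: [564.6, -47.0, 225.4]
tcp_rot: [2.506, 1.571, 2.639]
ft_force: [-0.6, -0.1, -1.0]
opening: 0.187
```

Emit:
carry_out(grip=[1,1,1,1,1], linear=[[0.008,-0.001,0],[0.008,0,0],[0.008,0,0],[0.006,0,0],[0,0,0]], turn=[0,0,0,0,0])

```text
t: 8.15
eef_pos: [564.5, -47.4, 210.1]
tcp_rot: [2.711, 1.57, 2.844]
ft_force: [0.2, 0.1, -1.0]
opening: 0.186
```

Emit:
carry_out(grip=[1,1,1,1,1], linear=[[0.003,0,0],[0.003,0,0],[0.002,0,0],[0,0,0],[0,0,0]], turn=[0,0,0,0,0])

```text
t: 8.65
eef_pos: [564.7, -47.5, 206.6]
tcp_rot: [0.767, 1.571, 0.9]
ft_force: [0.6, -0.5, -1.4]
opening: 0.184
```

Emit:
carry_out(grip=[1,1,1,1,1], linear=[[0.003,0,0],[0.003,0,0],[0,0,0],[0,0,0],[0,0,0]], turn=[0,0,0,0,0])

```text
t: 9.15
eef_pos: [564.7, -47.5, 203.6]
tcp_rot: [0.917, 1.571, 1.05]
ft_force: [-0.3, 0.2, -1.0]
opening: 0.186
```

Emit:
carry_out(grip=[1,1,1,1], linear=[[0.003,0,0],[0.003,0,0],[0,0,0],[0,0,0]], turn=[0,0,0,0])

```text
t: 9.55
eef_pos: [564.7, -47.5, 200.6]
tcp_rot: [2.004, 1.571, 2.137]
ft_force: [0.3, 0.1, -0.8]
opening: 0.19
```

Emit:
carry_out(grip=[1,1,1,1], linear=[[0.003,0,0],[0.003,0,0],[0,0,0],[0,0,0]], turn=[0,0,0,0])

```text
t: 9.95
eef_pos: [564.7, -47.5, 197.5]
tcp_rot: [2.182, 1.571, 2.315]
ft_force: [0.5, -0.1, -1.2]
opening: 0.184
```

Emit:
carry_out(grip=[1,1,1,1], linear=[[0.003,0,0],[0.003,0,0],[0,0,0],[0,0,0]], turn=[0,0,0,0])

```text
t: 10.35
eef_pos: [564.7, -47.5, 194.6]
tcp_rot: [2.135, 1.571, 2.268]
ft_force: [-0.1, -0.2, -0.5]
opening: 0.188
```

Emit:
carry_out(grip=[1,1,1,1], linear=[[0.003,0,0],[0.003,0,0],[0,0,0],[0,0,0]], turn=[0,0,0,0])

```text
t: 10.75
eef_pos: [564.7, -47.5, 191.6]
tcp_rot: [1.831, 1.571, 1.964]
ft_force: [0.2, -0.4, -1.4]
opening: 0.184
```

Emit:
carry_out(grip=[1,1,1,1], linear=[[0.003,0,0],[0.003,0,0],[0,0,0],[0,0,0]], turn=[0,0,0,0])

```text
t: 11.15
eef_pos: [564.7, -47.5, 188.6]
tcp_rot: [1.977, 1.571, 2.11]
ft_force: [-0.0, -0.5, -0.9]
opening: 0.181
```

Emit:
carry_out(grip=[1,1,1,1], linear=[[0.003,0,0],[0.003,0,0],[0,0,0],[0,0,0]], turn=[0,0,0,0])

```text
t: 11.55
eef_pos: [564.7, -47.5, 185.6]
tcp_rot: [1.549, 1.571, 1.683]
ft_force: [0.4, -0.8, -1.1]
opening: 0.185
```

Emit:
carry_out(grip=[1,1,1,1], linear=[[0.003,0,0],[0.003,0,0],[0,0,0],[0,0,0]], turn=[0,0,0,0])

```text
t: 11.95
eef_pos: [564.9, -47.5, 182.9]
tcp_rot: [-0.188, 1.57, -0.055]
ft_force: [-0.3, 0.1, 3.5]
opening: 0.188
```

Emit:
carry_out(grip=[1,1,1,1], linear=[[0.003,0,0],[0.003,0,0],[0,0,0],[0,0,0]], turn=[0,0,0,0])

```text
t: 12.35
eef_pos: [564.9, -47.5, 179.7]
tcp_rot: [-0.101, 1.57, 0.032]
ft_force: [0.0, -0.0, 4.0]
opening: 0.182
```

Emit:
carry_out(grip=[1,1,1,1], linear=[[0.002,0,0],[0.002,0,0],[0,0,0],[0,0,0]], turn=[0,0,0,0])

```text
t: 12.75
eef_pos: [564.8, -47.5, 177.7]
tcp_rot: [-0.171, 1.57, -0.037]
ft_force: [0.5, -0.8, 5.2]
opening: 0.183
```

Emit:
carry_out(grip=[1,1,1], linear=[[0.002,0,0],[0,0,0],[0,0,0]], turn=[0,0,0])

```text
t: 13.05
eef_pos: [564.9, -47.5, 176.7]
tcp_rot: [-0.038, 1.57, 0.095]
ft_force: [0.2, 1.0, 6.0]
opening: 0.181
```

Emit:
carry_out(grip=[1,1,1], linear=[[0.002,0,0],[0,0,0],[0,0,0]], turn=[0,0,0])

```text
t: 13.35
eef_pos: [564.8, -47.5, 175.8]
tcp_rot: [-0.126, 1.57, 0.007]
ft_force: [-0.2, 1.1, 7.3]
opening: 0.188
```

Emit:
carry_out(grip=[1,1,1], linear=[[0.001,0,0],[0,0,0],[0,0,0]], turn=[0,0,0])

```text
t: 13.65
eef_pos: [564.9, -47.5, 175.3]
tcp_rot: [-0.139, 1.57, -0.006]
ft_force: [0.1, 0.4, 5.7]
opening: 0.189
```

Emit:
carry_out(grip=[1,1,1,1,1], linear=[[0,0,0],[0,0,0],[0,0,0],[0,0,0],[0,0,0]], turn=[0,0,0,0,0])

```text
t: 14.15
eef_pos: [564.8, -47.5, 175.3]
tcp_rot: [-0.106, 1.57, 0.027]
ft_force: [-0.1, 0.1, 5.6]
opening: 0.19
```

Emit:
carry_out(grip=[1,1,1,1,1], linear=[[0,0,0],[0,0,0],[0,0,0],[0,0,0],[0,0,0]], turn=[0,0,0,0,0])

```text
t: 14.65
eef_pos: [564.9, -47.5, 175.3]
tcp_rot: [-0.149, 1.57, -0.016]
ft_force: [0.1, 0.1, 6.4]
opening: 0.183
```

Emit:
carry_out(grip=[1,1,1,1,1], linear=[[0,0,0],[0,0,0],[0,0,0],[0,0,0],[0,0,0]], turn=[0,0,0,0,0])

```text
t: 15.15
eef_pos: [564.9, -47.5, 175.3]
tcp_rot: [-0.137, 1.57, -0.004]
ft_force: [-0.4, 0.7, 6.0]
opening: 0.181
```

Run:
```python
from h import *
s=env.state();print(s['ft_force'],s['eef_pos'])
a=cv2.imread('pics/side2.png');b=cams.read_camera('side');c=cams.read_camera('scene');d=cams.read_camera('wrist')
for n,i in(('side3',b),('scene3',c),('wrist3',d)):cv2.imwrite(f'pics/{n}.png',i)
a0=cv2.imread('pics/side0.png')
f=lambda i,x,y:cv2.resize(i[y:y+105,x:x+140],(400,300),interpolation=cv2.INTER_CUBIC)
o=np.vstack([np.hstack([f(a0,195,150),f(b,195,150)]),np.hstack([f(cv2.imread('pics/scene0.png'),215,145),f(c,215,145)])])
cv2.imwrite('pics/crop3.png',cv2.convertScaleAbs(o,alpha=1.5))
```

```text
[-0.35717897  0.72297124  5.96260206] [564.85070848 -47.51198717 175.28424935]
```

View pics/crop3.png

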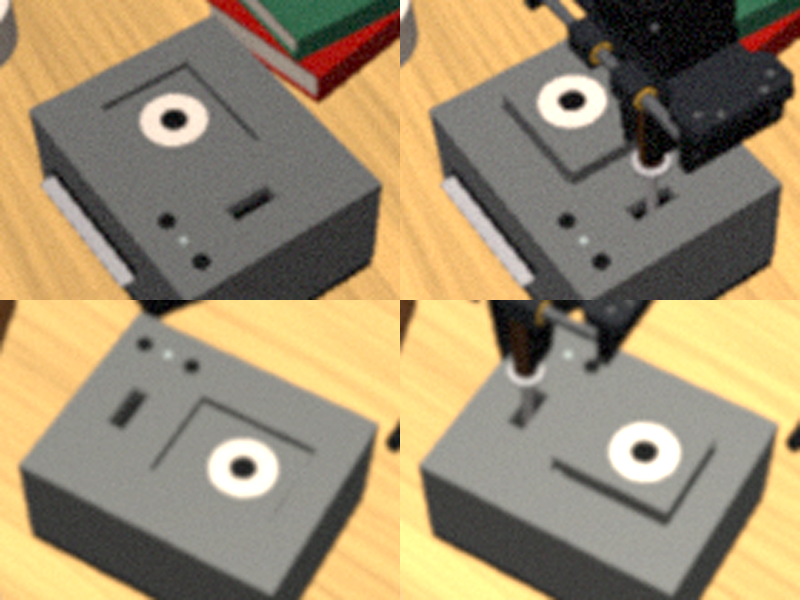

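Before and after crops: the cassette stands proud in both views, reel now at side (255.2,185.4) and scene (300.4,198.2). Checking the height numerically while still holding the tab down.

Run:
```python
from h import *
import pickle
I=pickle.load(open('I.pkl','rb'));S,D=I['scene'],I['side']
for k in (95,104,115):print(k,proj(S,[(552.2,47.5,k)]),proj(D,[(554.4,44.5,k)]))
a=two(ray(S,(300.0,203.8)),ray(D,(255.5,192)));b=two(ray(S,(300.4,198.2)),ray(D,(255.2,185.4)));print(a,b)
for n,a in(('scene0',S),('scene3',S),('side0',D),('side3',D)):
    im=cv2.imread(f'pics/{n}.png');x,y=((270,175) if n[1]=='c' else (230,165));m=(im[y:y+50,x:x+55].min(2)>115).astype(np.uint8)
    q=cv2.connectedComponentsWithStats(m);k=1+np.argmax(q[2][1:,4]);st=q[2][k];print(n,st[0]+x+st[2]/2,st[1]+y+st[3]/2)
```

```text
95 [[299.9912357  203.58545628]] [[255.52092352 191.49593582]]
104 [[300.16663406 201.07069966]] [[255.27219289 188.61013609]]
115 [[300.3846865  197.94207792]] [[254.96292691 185.02275371]]
(array([553.13186502,  46.19214306,  93.06934966]), np.float64(3.578813692543168)) (array([553.52559897,  46.24607109, 113.34363855]), np.float64(3.99467484209845))
scene0 300.0 204.0
scene3 300.5 198.0
side0 256.0 192.0
side3 255.0 185.5
```

Emit:
carry_out(grip=[1,1,1,1,1], linear=[[0,0,0],[0,0,0],[0,0,0],[0,0,0],[0,0,0]], turn=[0,0,0,0,0])

```text
t: 15.8
eef_pos: [564.9, -47.5, 175.3]
tcp_rot: [-0.177, 1.57, -0.044]
ft_force: [0.5, 0.5, 5.9]
opening: 0.183
```

Emit:
carry_out(grip=[1,1,1,1,1], linear=[[0,0,0],[0,0,0],[0,0,0],[0,0,0],[0,0,0]], turn=[0,0,0,0,0])

```text
t: 16.3
eef_pos: [564.8, -47.5, 175.3]
tcp_rot: [-0.109, 1.57, 0.025]
ft_force: [-0.0, 0.4, 5.2]
opening: 0.185
```

The rise measures 20.3 mm, so the cassette is fully up. Lifting out and returning.

Emit:
carry_out(grip=[1,1,1,1,1], linear=[[-0.02,0,0],[-0.04,0,0],[-0.06,0,0],[-0.06,0,0],[0,0,0]], turn=[0,0,0,0,0])

```text
t: 16.8
eef_pos: [565.6, -47.6, 268.9]
tcp_rot: [-0.317, 1.565, -0.184]
ft_force: [0.2, 1.2, -1.4]
opening: 0.182
```

Emit:
carry_out(grip=[1,1,1,1,1], linear=[[-0.006,0,0],[0,-0.066,-0.022],[0,-0.066,-0.022],[0,-0.066,-0.022],[0,-0.066,-0.022]], turn=[0,0,0,0,0])

```text
t: 17.3
eef_pos: [537.7, -185.2, 266.8]
tcp_rot: [2.535, 1.568, 2.668]
ft_force: [0.8, 0.1, -1.8]
opening: 0.181
```

Emit:
carry_out(grip=[1,1,1,1,1], linear=[[0,-0.066,-0.022],[0,-0.066,-0.022],[0,0,0],[0,0,0],[0,0,0]], turn=[0,0,0,0,0])

```text
t: 17.8
eef_pos: [525.5, -251.6, 267.4]
tcp_rot: [2.265, 1.569, 2.399]
ft_force: [0.6, 0.5, -1.4]
opening: 0.185
```

Run:
```python
from h import *
s=env.state();p=s['eef_pos'];print(p,to((524.7,-253.6,265)))
W=cams.camera_info('wrist');im=cams.read_camera('wrist');b=cams.read_camera('side');c=cams.read_camera('scene')
S,D=cams.camera_info('scene'),cams.camera_info('side')
f=lambda i,x,y,w,h:cv2.resize(i[y:y+h,x:x+w],(400,300),interpolation=cv2.INTER_CUBIC)
for i in(W,S,D):print(proj(i,[p-[0,0,129.6],(524.7,-253.6,105)]).round(1).tolist())
o=np.vstack([np.hstack([f(im,200,140,160,120),f(im*0,0,0,160,120)]),np.hstack([f(c,160,75,80,60),f(b,282,275,80,60)])])
cv2.imwrite('pics/crop4.png',cv2.convertScaleAbs(o,alpha=1.5))
```

```text
[ 525.47804887 -251.57546428  267.40024536] (array([ 0.0048, -0.0038, -0.0021]), np.float64(0.006470017832128315))
[[279.7, 205.1], [277.4, 195.2]]
[[197.2, 113.1], [198.8, 122.9]]
[[321.0, 306.6], [320.1, 316.9]]
```

View pics/crop4.png

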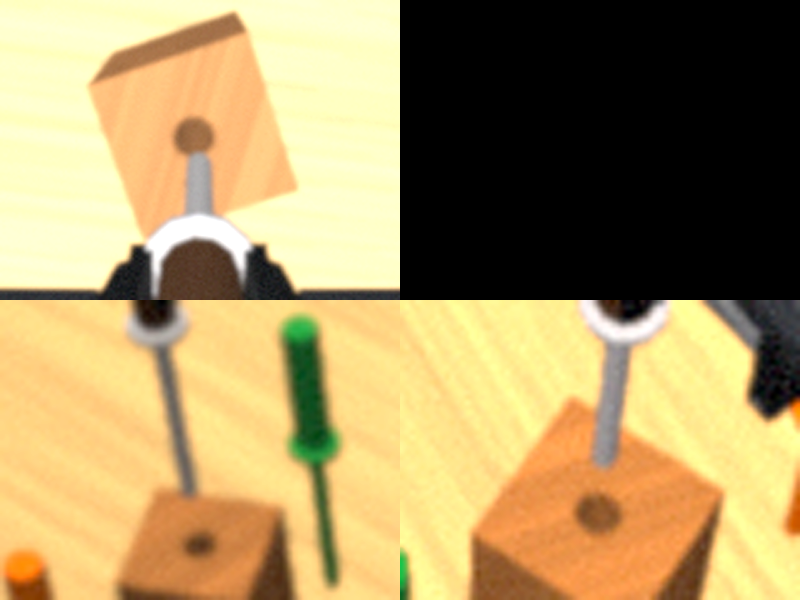

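Wrist crop: the hole at (277.6,194.4) matches the prediction (277.4,195.2), and the tip is about where expected at (280,202). Aligning, then lowering.

Emit:
carry_out(grip=[1,1,1,1,1], linear=[[0,-0.004,-0.002],[0.03,0,0],[0.02,0,0],[0,0,0],[0,0,0]], turn=[0,0,0,0,0])

```text
t: 18.45
eef_pos: [524.9, -254.6, 243.2]
tcp_rot: [2.104, 1.57, 2.238]
ft_force: [0.0, -0.3, -1.2]
opening: 0.181
```

Emit:
carry_out(grip=[1,1,1,1,1], linear=[[0.008,0,0],[0.008,0,0],[0.008,0,0],[0,0,0],[0,0,0]], turn=[0,0,0,0,0])

```text
t: 18.95
eef_pos: [524.9, -254.6, 231.1]
tcp_rot: [1.758, 1.571, 1.891]
ft_force: [-0.5, 0.4, -0.7]
opening: 0.187
```

Emit:
carry_out(grip=[1,1,1,1,1], linear=[[0,0.002,0],[0.03,0,0],[0.03,0,0],[0.03,0,0],[0,0,0]], turn=[0,0,0,0,0])

```text
t: 19.45
eef_pos: [524.1, -253.2, 184.6]
tcp_rot: [2.415, 1.568, 2.548]
ft_force: [-0.6, -0.1, -0.0]
opening: 0.182
```

Emit:
carry_out(grip=[1,1,1,1,1], linear=[[0.03,0,0],[0.03,0,0],[0.02,0,0],[0,0,0],[0,0,0]], turn=[0,0,0,0,0])

```text
t: 19.95
eef_pos: [525.0, -253.8, 146.7]
tcp_rot: [-0.536, 1.57, -0.403]
ft_force: [-0.9, -0.6, -1.4]
opening: 0.185
```

Emit:
carry_out(grip=[1,1,1,1], linear=[[0.006,0,0],[0.005,0,0],[0,0,0],[0,0,0]], turn=[0,0,0,0])

```text
t: 20.35
eef_pos: [524.8, -253.6, 140.7]
tcp_rot: [0.102, 1.571, 0.235]
ft_force: [-0.1, -1.0, -1.0]
opening: 0.184
```

Emit:
carry_out(grip=[1,1,1], linear=[[0.001,0,0],[0,0,0],[0,0,0]], turn=[0,0,0])

```text
t: 20.65
eef_pos: [524.7, -253.6, 140.1]
tcp_rot: [0.75, 1.571, 0.883]
ft_force: [-0.6, -0.5, -1.3]
opening: 0.188
```

Emit:
carry_out(grip=[1,1,1,1], linear=[[0.001,0,0],[0,0,0],[0.001,0,0],[0,0,0]], turn=[0,0,0,0])

```text
t: 21.05
eef_pos: [524.7, -253.6, 139.5]
tcp_rot: [-0.394, 1.571, -0.261]
ft_force: [-2.1, 0.9, 4.3]
opening: 0.186
```

Collar seated (upward force 4 N at the original height). Releasing and backing up.

Emit:
carry_out(grip=[-1,-1,-1,-1,-1], linear=[[0,0,0],[0,0,0],[0,0,0],[0,0,0],[0,0,0]], turn=[0,0,0,0,0])

```text
t: 21.55
eef_pos: [524.7, -253.6, 139.0]
tcp_rot: [1.549, 1.571, 1.682]
ft_force: [1.0, 0.8, -0.3]
opening: 0.552
```

Emit:
carry_out(grip=[-1,-1,-1,-1,-1], linear=[[0,0,0],[-0.03,0,0],[-0.06,0,0],[-0.08,0,0],[-0.08,0,0]], turn=[0,0,0,0,0])

```text
t: 22.05
eef_pos: [524.5, -253.5, 265.3]
tcp_rot: [2.353, 1.57, 2.486]
ft_force: [0.5, 0.3, -0.6]
opening: 0.96
```

Emit:
carry_out(grip=[-1,-1,-1,-1,-1], linear=[[-0.05,0,0],[0,0,-0.08],[0,0,-0.08],[0,0,0],[0,0,0]], turn=[0,0,0,0,0])

```text
t: 22.55
eef_pos: [445.3, -264.5, 289.6]
tcp_rot: [-0.617, 1.57, -0.485]
ft_force: [0.4, 0.3, -0.2]
opening: 0.999
```

Run:
```python
from h import *
a,b=cams.read_camera('scene'),cams.read_camera('side')
cv2.imwrite('pics/scene9.png',a);cv2.imwrite('pics/side9.png',b);print(env.state()['eef_pos'],env.state()['ft_force'])
cv2.imwrite('pics/fin.png',np.vstack([np.hstack([cv2.resize(a,(400,300)),cv2.resize(b,(400,300))]),np.hstack([cv2.resize(a[95:155,160:240],(400,300),interpolation=2),cv2.resize(b[290:350,282:362],(400,300),interpolation=2)])]))
```

```text
[ 446.13110525 -264.38108576  289.16398415] [0.77878404 0.96584638 0.34752179]
```

View pics/fin.png

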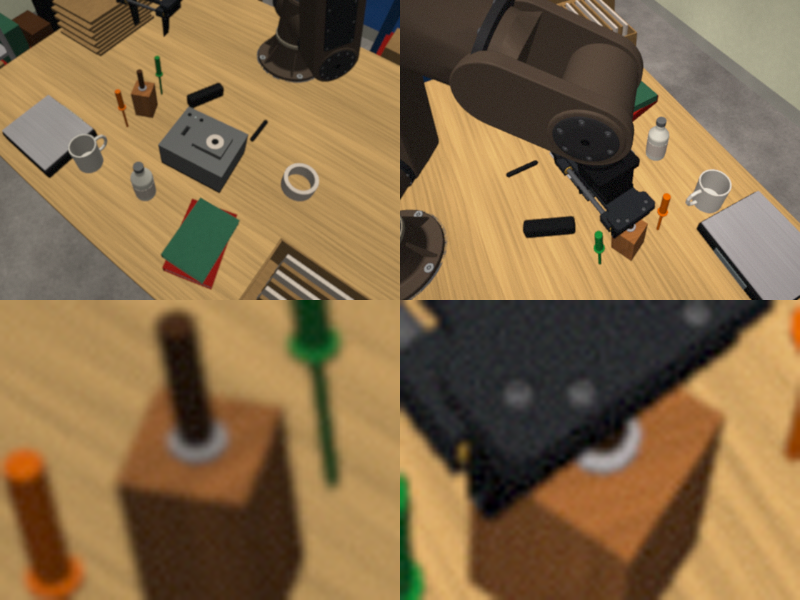

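The final view shows the collar flat on the block, with the rod as it was at the start (handle top 195,100). The cassette is still up, the other objects are in place, and the gripper is clear.

```bash
python3 -c "
from h import *
print(env.job_done())"
```

```text
the job is handed in; nothing more can be done
None
```

The cassette is fully up, the rod is back in its block and released, and the job was handed in at about 23 s of the 69 s allowed.

- **Pressing the tab:** I felt the tab about 45 mm below the printer's top. I pressed it about 9 mm, with at most about 8 N, and held it for over 2 s.
- **Cassette:** it measured 20.3 mm higher by triangulation from the two cameras while I still held the tab. It still stood proud in the final picture, though I did not measure it again after letting the tab up.
- **Rod:** I lowered it to its original height, where the collar met the block with an upward reading of about 4 N, then let go. The last scene picture shows the collar flat on the block, as at the start; in the last side picture the gripper partly hid it.
- **Other things on the bench:** by eye in the final pictures, everything looked undisturbed. The readings after backing off showed no contact.
- **Disagreement:** the two fixed cameras differed by 4–5 mm on positions, so I used the wrist camera for the final alignment.

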